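# Lift off the pin-hinged cover, nest the parts cup, refit the cover

### The job

Put the blue parts cup away: squeeze the two orange tabs together to pull the sprung hinge pins, lift the cover off the grey box and lay it flat near the middle of the white work board, letting go of it there. Then nest the blue cup upright and fully home in the yellow cup that stands in the box. Finally drop the cover back on the box so that both hinge pins spring fully into their eyes, and leave everything else on the bench where it is.

Things in the scene. Friction and masses are not known exactly. Their poses are not given: they have to be found in the camera images.
- box: Parts box: grey, open-topped, fixed to the bench; outside 150 (x) x 170 (y) x 115 mm tall, walls and floor 5 mm. Origin: centre of its underside; z up, x towards its rear (hinge) side, y to its left. A dark steel hinge eye, its top 144.5 mm high, stands at each rear corner.
- eye_left (a point): Centre of the hole in the box's left hinge eye; axes as the box's. It lies at x = 85, y = 94, z = 127 mm in the frame of the box. The eye is 12 mm thick along y (inner face at y = 88 mm); the hole runs along y, 13 mm wide in x, 14 mm high.
- eye_right (a point): The same for the right eye, at y = -94 mm.
- cover_grip (a point): Point midway between the two upright orange tabs on the lift-off cover, 28 mm above its underside, about over its centre of mass (cover 0.28 kg). Axes of the cover: x to its hinge side, y to its left, z up. With the cover fitted it is at x = 12, y = 0, z = 143 mm in the frame of the box and the axes agree. With the pins in their eyes the cover can only swing about them.
- cover_panel (a point): Centre of the underside of the cover's panel: see-through in a white frame, 145 (x) x 166 (y) x 5 mm, flat below, so that it can lie on any flat surface. At first it lies on the box rim. It is 16.5 mm before (-x) and 28 mm below cover_grip. Two white hinge lugs stick out 27 mm beyond the panel's rear edge.
- tab_left (a point): Middle of the outer face of the left orange tab (30 mm wide in x, 6 mm thick, from 6 to 46 mm above the cover's underside). The outer faces of both tabs are 62 mm apart in y at rest, 34 mm when squeezed fully together; squeezed fully, both pins clear the eyes and the cover lifts straight up; let go, the springs push the pins out again.
- tab_right (a point): The same for the right tab.
- pin_left (a joint): How far the left tab and its pin are squeezed in: 0 = pin fully out, 0.014 m = fully drawn in. Spring: 3 N at 0, 6 N at 0.014.
- pin_right (a joint): The same for the right tab and pin.
- pin_left_tip (a point): Tip of the left steel hinge pin (8 mm thick, round tip, pointing to the cover's +y, moved by the left tab through an L-shaped rod), 73 mm behind (+x) cover_grip and 16 mm below it. At x = 85, y = 98, z = 127 mm in the frame of the box when home in its eye.
- pin_right_tip (a point): The same for the right pin; at y = -98 mm when home.
- cup_center (a point): Centre, half-way up, of the loose blue stacking cup standing on the bench: 70 mm tall, 60 mm across its straight collar (the top 24 mm), below which a taper runs from 50 mm down to 30 mm across the base; wall 3 mm; 0.06 to 0.1 kg. z up.
- stored_cup_center (a point): Centre, half-way up, of the yellow stacking cup, the same shape as the blue one, standing loose on the box floor under the cover. A cup nested in it rests collar on rim, 24 mm higher than it.
- board: The worn white work board, 220 (x) x 240 (y) x 4 mm, fixed flat on the bench. Origin: centre of its underside; z up.
- jar: Bystander: a closed jar, 52 mm across, 85 mm tall, black cap. Origin on the underside, below its middle.
- bin: Bystander: an open red bin 70 x 55 x 40 mm holding blue parts. Origin on the underside, below its middle.
- pump: Bystander: a green desoldering pump, 22 mm thick, 170 mm long, lying down. Origin on the underside, below its middle.
- pliers: Bystander: yellow-handled pliers, about 150 mm long, lying flat. Origin on the underside, below its middle.
- driver: Bystander: a red-handled screwdriver, 170 mm long, lying down. Origin on the underside, below its middle.
- pcb: Bystander: a green circuit board 80 x 100 mm with blue parts, lying flat. Origin on the underside, below its middle.

How it is judged:
By the outcome, as a careful person would: the job done as asked, in the order asked, and still so for the second after the job is handed in, with the robot touching nothing.
It also fails if it takes over 72 s, if anything falls off the work surface, if the arm or the gripper's body presses on something with over 40 N, if the wrist force passes 120 N, or if a joint passes its speed limit or range.

### The arm

A 7-joint arm with a two-finger parallel gripper is mounted at the origin on the work surface. World frame = base frame: x ahead of the robot, y to its left, z up, the work surface at z = 0. Lengths are in mm, angles in degrees, forces in N, time in s.
With the tool pointing down it reaches from about 350 to 900 mm from the base axis. Payload 8.1 kg.
Tool frame: the origin (TCP) lies at the very end of the fingers, on their centre line; the grasp point (between the pads) lies 19 mm behind it; z points along the fingers, y is the direction in which the jaws open and shut (so a half turn about z gives the same grasp; the last joint's range is limited). The gripper opens to 85 mm and grips with 20 to 120 N. Pads are 22 mm wide; open, the fingers measure 114 mm over their backs; the gripper's body (76 mm by 85 mm) begins 54 mm behind the grasp point. The pads swing forward as they close: fully open they stand 13 mm farther back than shut.
Start: joints at [-79.618, 24.895, 1.432, 90.138, -0.665, 64.973, -4.303], TCP at [175.031, 600.005, 231.323] pointing down, gripper open.
Joint ranges: [-149.89, 149.89], [-25.12, 119.58], [-72.63, 75.52], [4.76, 147.25], [-75.54, 255.54], [6.69, 114.76], [-157.13, 157.13]. Speed limits (degrees/s): [127.2, 127.2, 172.46, 172.46, 180, 180, 180].

### API

Orientations are given as a 3x3 rotation matrix whose columns are the frame's x, y, z axes.
In Python, from workcell import r gives the robot as it stands. The module is installed in compiled form; this text tells all that it offers.
- The arm moves only by the tool carry_out, never from a script. Its argument "moves" is text: rows parted by semicolons, each of 6 numbers parted by spaces: the shift along the tool's x, y, z in m, then the turn, a rotation vector about the tool's x, y, z in degrees. In form: tx ty tz rx ry rz; .... A call has 1 to 20 rows; each row is the pose to reach, as a shift and turn from the pose commanded when the call began, along the tool's axes at that moment; what a row does not reach only later rows make up. A row lasts 1/10 s, in which the tool goes at most 50 mm and 8.59 degrees, less where a joint would pass 70% of its speed; a pose out of reach is approached as far as the arm can. A call with a gripper value outside its range is refused whole. "jaw" is the finger opening in m, from 0 to 0.0854, set as the call begins (left out, the last holds). The fingers move at their own pace and stop on an object; "newtons" is the grip in N (left out, the last holds). Time passes only in rows, so rows that repeat a pose let the fingers close. It gives the time, the measured TCP pose, the force and the opening at its end, in the units of the state.
- r.observe(): the state, without advancing time (a new reading comes with each control period).
- r.snapshot(name): name is "side" or "top" or "wrist"; returns the picture (480x640x3 uint8, blue, green, red); there is no depth.
- r.calibration(name): a dict with "fovy" (degrees; the focal length in pixels is half the picture's height over the tangent of half this angle, whatever the lens; pixels are square), "cx", "cy" (the principal point, pixels), "dist" ([k1, k2, p1, p2, k3] as OpenCV has them; the pictures are not rectified), "R" (3x3) and "t" (3): a world point X has camera coordinates R X + t. Camera axes: x right, y down, z forward; pixel columns grow to the right and rows downward; lengths in mm; the calibration is good to about 2 mm. A picture is of the moment at which its call begins: read the wrist's pose just before it. calibration takes no time and is no camera call; for the wrist camera it gives the pose at the moment of the call.
- r.sign_off(): hands the job in, once; it reports no verdict.
The state is a dict: "clock": time; "joint_positions": joint angles; "joint_vel": joint speeds; "effort": joint torques, N m; "tool_pos": TCP position; "ee_rot": TCP orientation; "force": force on the tool from outside, world axes, zero at the start; "moment": the same for the moment, N m; "opening": opening from 0.0 (shut) to 1.0 (fully open).
Only numpy, scipy, OpenCV 4.12 (cv2) and the standard library are available. Lean on these libraries where they do the work, as an engineer would, in place of code of your own. Each camera call takes 0.05 s, during which the arm holds its last target. There are 200 camera calls.

## Working session

There is one attempt and no reset: what is moved stays moved. The work goes in short steps, Python scripts to look and compute and a tool call to move; the robot and the scene stay as the last step left them, time stands still between calls to the robot, and variables do not carry over. Pictures are saved under pics/ and viewed, about 8 in all and at most 12, crops included, and the job is handed in when it is done.

Besides the shell and the picture viewer there is one more tool, called after "Emit:" in YAML: its name, and indented under it one key for each argument. carry_out: Moves the arm, as the interface text tells. Its arguments: {"type":"object","properties":{"moves":{"type":"string"},"jaw":{"type":"number"},"newtons":{"type":"number"}},"required":["moves"]}

```bash
mkdir -p pics; cat > h.py <<'E'
import numpy as np, cv2
from workcell import r
def K(c):
    f=240/np.tan(np.radians(c['fovy'])/2)
    return np.array([[f,0,c['cx']],[0,f,c['cy']],[0,0,1]])
def ray(c,uv):
    uv=np.array(uv,float).reshape(-1,1,2)
    n=cv2.undistortPoints(uv,K(c),np.array(c['dist'],float)).reshape(-1,2)
    R=np.array(c['R']);t=np.array(c['t'],float)
    d=np.c_[n,np.ones(len(n))]@R
    return -R.T@t,d
def onz(c,uv,z):
    o,d=ray(c,uv); return o+d*((np.array(z)-o[2])/d[:,2])[:,None]
def proj(c,X):
    X=np.array(X,float).reshape(-1,3)
    return cv2.projectPoints(X,cv2.Rodrigues(np.array(c['R'],float))[0],np.array(c['t'],float),K(c),np.array(c['dist'],float))[0].reshape(-1,2)
def tri(c1,u1,c2,u2):
    o1,d1=ray(c1,u1);o2,d2=ray(c2,u2);d1=d1[0];d2=d2[0]
    s=np.linalg.lstsq(np.c_[d1,-d2],o2-o1,rcond=None)[0]
    p,q=o1+s[0]*d1,o2+s[1]*d2
    return (p+q)/2,np.linalg.norm(p-q)
def st():
    s=r.observe()
    print(s['clock'],np.round(s['tool_pos'],1),np.round(s['ee_rot'],3).tolist(),'F',np.round(s['force'],1),'op',round(s['opening'],3))
    return s
E
python3 - <<'E'
from h import *
np.set_printoptions(suppress=True,precision=2)
st()
for n in('side','top','wrist'):
    c=r.calibration(n); cv2.imwrite(f'pics/{n}0.png',r.snapshot(n)); print(n,c)
E
```

```text
0.0 [174.9 599.5 230.5] [[-0.96, 0.28, -0.0], [0.28, 0.96, -0.002], [-0.0, -0.002, -1.0]] F [-0.3  0.3 -0.3] op 1.001
side {'fovy': 48.22690983005887, 'cx': 315.63275321810556, 'cy': 238.42930468948387, 'dist': array([0.01, 0.  , 0.  , 0.  , 0.  ]), 'R': array([[ 0.98, -0.17,  0.02],
       [-0.11, -0.72, -0.69],
       [ 0.13,  0.68, -0.72]]), 't': array([-552.9 ,  101.79, 1409.11])}
top {'fovy': 50.761121077668356, 'cx': 319.07922385889583, 'cy': 243.59489491391858, 'dist': array([-0.13,  0.  ,  0.  ,  0.  ,  0.  ]), 'R': array([[-0.02, -1.  , -0.02],
       [-0.98,  0.02, -0.18],
       [ 0.18,  0.02, -0.98]]), 't': array([ -31.53,  589.64, 1026.39])}
wrist {'fovy': 67.97092579201022, 'cx': 316.90881847074803, 'cy': 234.33709823818978, 'dist': array([0.01, 0.  , 0.  , 0.  , 0.  ]), 'R': array([[ 0.28,  0.96, -0.  ],
       [ 0.92, -0.27,  0.29],
       [ 0.28, -0.08, -0.96]]), 't': array([-624.62,  -37.66,  378.41])}
```

View pics/top0.png

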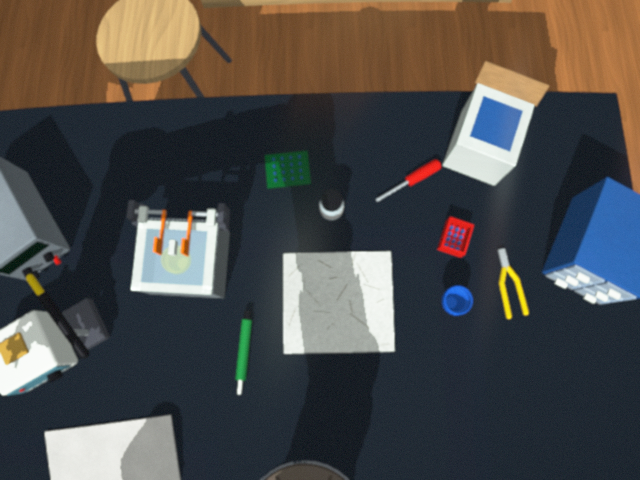

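View pics/side0.png

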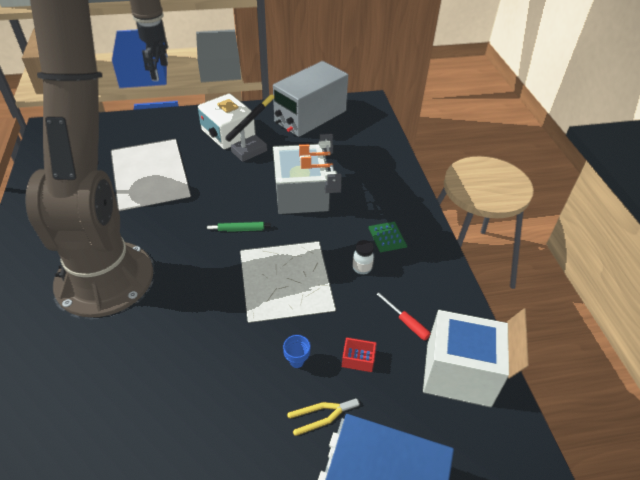

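Top view: box about (180,250), with tabs near (158,245) and (188,247), board centre (339,302), cup (457,300). The side view agrees. Next I get rough positions by ray casting, plus zoomed crops of the box.

```bash
cat > a.py <<'E'
from h import *
np.set_printoptions(suppress=True,precision=1)
ct=r.calibration('top');cs=r.calibration('side')
T=cv2.imread('pics/top0.png');S=cv2.imread('pics/side0.png')
def mask(I,lo,hi): return cv2.inRange(cv2.cvtColor(I,cv2.COLOR_BGR2HSV),lo,hi)
def comps(I,lo,hi,roi,mn=10):
    m=mask(I,lo,hi);x0,y0,x1,y1=roi;z=np.zeros_like(m);z[y0:y1,x0:x1]=m[y0:y1,x0:x1]
    n,l,s,c=cv2.connectedComponentsWithStats(z)
    return [(s[i].tolist(),c[i].round(1).tolist()) for i in range(1,n) if s[i][4]>=mn],l
if __name__=='__main__':
    print('orange top',comps(T,(5,150,120),(18,255,255),(120,190,240,310))[0])
    print('orange side',comps(S,(5,150,120),(18,255,255),(260,120,350,220))[0])
    print('cup top',comps(T,(105,150,60),(125,255,255),(430,270,490,330))[0])
    print('cup side',comps(S,(105,120,40),(125,255,255),(270,320,320,375))[0])
    m=mask(T,(0,0,90),(180,70,255))[235:370,265:410]
    cn=max(cv2.findContours(m,0,2)[0],key=cv2.contourArea)+[265,235]
    bx=cv2.boxPoints(cv2.minAreaRect(cn)); print(bx); P=onz(ct,bx,4); print('board',P,P.mean(0))
    print('eyes',onz(ct,[[133,208],[225,210]],144.5))
    A=cv2.resize(T[190:310,115:245],None,fx=4,fy=4,interpolation=cv2.INTER_CUBIC)
    B=cv2.resize(S[130:220,265:350],None,fx=3,fy=4,interpolation=cv2.INTER_CUBIC)
    o=np.zeros((480,780,3),np.uint8);o[:480,:520]=A;o[:360,520:775]=B;cv2.imwrite('pics/z1.png',o)
E
python3 a.py
```

```text
orange top [([154, 210, 12, 44, 185], [159.7, 235.2]), ([181, 211, 12, 45, 182], [186.5, 236.3])]
orange side [([300, 144, 28, 11, 128], [308.6, 150.1]), ([302, 157, 28, 11, 126], [310.6, 163.4])]
cup top [([441, 284, 33, 33, 827], [457.0, 300.2])]
cup side [([283, 334, 28, 34, 729], [296.3, 349.7])]
[[280.2 252.1]
 [393.1 249.9]
 [395.1 352.2]
 [282.2 354.4]]
board [[ 581.    44.     4. ]
 [ 580.3 -208.2    4. ]
 [ 355.4 -203.1    4. ]
 [ 355.9   41.4    4. ]] [468.2 -81.5   4. ]
eyes [[654.4 331.7 144.5]
 [644.5 141.1 144.5]]
```

View pics/z1.png

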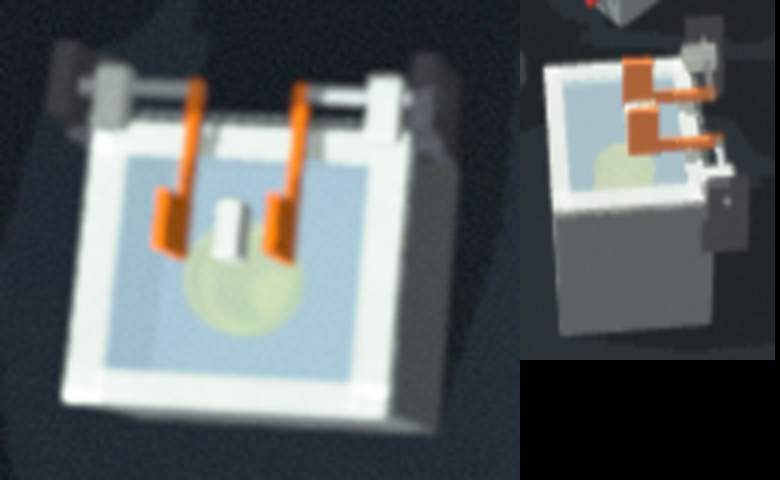

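Emit:
carry_out:
  moves: "-0.1 -0.065 -0.09 0 0 0;-0.1 -0.065 -0.09 0 0 0;-0.29 -0.195 -0.09 0 0 -6;-0.29 -0.195 -0.09 0 0 -13;-0.29 -0.195 -0.09 0 0 -13;-0.29 -0.195 -0.09 0 0 -13;-0.29 -0.195 -0.09 0 0 -13;-0.485 -0.234 -0.07 0 0 -13;-0.485 -0.234 -0.07 0 0 -13;-0.485 -0.234 -0.07 0 0 -13;-0.485 -0.234 -0.07 0 0 -13;-0.485 -0.234 -0.07 0 0 -13;-0.485 -0.234 -0.07 0 0 -13;-0.485 -0.234 -0.07 0 0 -13"

```text
clock: 1.55
tool_pos: [574.7, 239.7, 300.7]
ee_rot: [[-0.998, 0.057, -0.001], [0.057, 0.998, -0.0], [0.001, -0.0, -1.0]]
force: [-0.1, -0.1, -0.1]
opening: 0.994
```

```bash
python3 - <<'E'
from h import *
import pickle
st();c=r.calibration('wrist');I=r.snapshot('wrist');cv2.imwrite('pics/w1.png',I);pickle.dump(c,open('w1.pkl','wb'))
E
```

```text
1.55 [574.7 239.7 300.7] [[-0.998, 0.057, -0.001], [0.057, 0.998, -0.0], [0.001, -0.0, -1.0]] F [-0.1 -0.1 -0.1] op 0.994
```

View pics/w1.png

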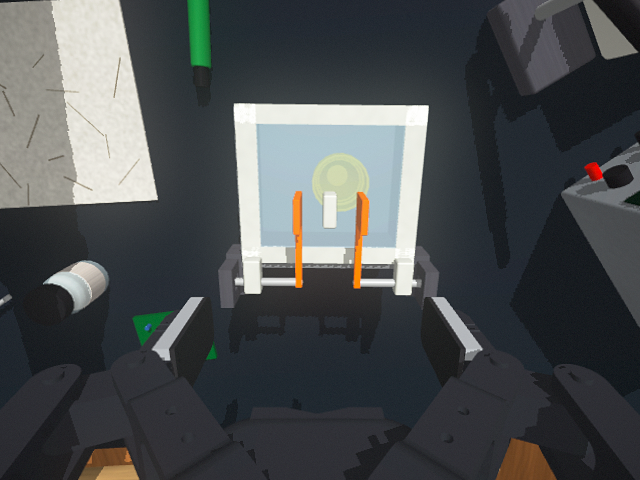

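The wrist view shows the whole cover. The panel front corners are near (235,104) and (428,106), the tabs at columns 297 and 362, and the pins at row ~283. The yellow cup rim shows through the panel at (341,182).

```bash
cat > b.py <<'E'
from h import *
import pickle
from a import comps,mask
np.set_printoptions(suppress=True,precision=1)
c=pickle.load(open('w1.pkl','rb'));I=cv2.imread('pics/w1.png')
# sub-pixel edges of the white frame along scan lines
g=cv2.cvtColor(I,cv2.COLOR_BGR2GRAY).astype(float)
def edge(line,i0,i1,sgn):
    d=np.diff(line)[i0:i1]*sgn; k=d.argmax(); w=d[max(0,k-2):k+3].clip(0); return i0+max(0,k-2)+(w*np.arange(len(w))).sum()/w.sum()+.5
fr=np.array([[u,edge(g[:,u],90,120,1)] for u in range(250,415,5)])
L=np.array([[edge(g[v],222,250,1),v] for v in range(115,240,5)])
Rr=np.array([[edge(g[v],408,436,-1),v] for v in range(115,240,5)])
for n,p in(('front',fr),('imgleft',L),('imgright',Rr)):
    P=onz(c,p,120); vx,vy,x0,y0=cv2.fitLine(P[:,:2].astype(np.float32),cv2.DIST_HUBER,0,.01,.01).ravel(); print(n,'dir',np.degrees(np.arctan2(vy,vx)),'pt',x0,y0,'res',np.std((P[:,:2]-[x0,y0])@[-vy,vx]))
o,l=comps(I,(5,150,120),(18,255,255),(270,170,390,300)); print(o)
for u0,u1 in((285,310),(350,375)):
    m=l[190:236,u0:u1]>0; 
    print([(190+i,u0+np.where(m[i])[0].min(),u0+np.where(m[i])[0].max()) for i in range(0,46,5) if m[i].any()])
print('cup rim',onz(c,[[341,182]],75))
print('tabs top',onz(c,[[293,193],[302,193],[357,193],[367,193]],161))
print('eyes front top corners',onz(c,[[220,262],[239,262],[417,262],[437,262]],144.5))
E
python3 b.py
```

```text
front dir 86.11925 pt 483.563 256.43082 res 0.06869048349641069
imgleft dir -3.88981 pt 543.6592 169.58185 res 0.10940722594475426
imgright dir -3.8933663 pt 564.75757 334.99625 res 0.0483340721460408
[([293, 191, 10, 97, 722], [297.8, 236.8]), ([353, 192, 16, 97, 822], [360.0, 234.7])]
[(195, np.int64(295), np.int64(301)), (200, np.int64(293), np.int64(301)), (205, np.int64(293), np.int64(301)), (210, np.int64(293), np.int64(301)), (215, np.int64(293), np.int64(301)), (220, np.int64(293), np.int64(301)), (225, np.int64(293), np.int64(301)), (230, np.int64(293), np.int64(301)), (235, np.int64(296), np.int64(301))]
[(195, np.int64(358), np.int64(364)), (200, np.int64(357), np.int64(368)), (205, np.int64(357), np.int64(368)), (210, np.int64(357), np.int64(368)), (215, np.int64(357), np.int64(367)), (220, np.int64(357), np.int64(367)), (225, np.int64(356), np.int64(367)), (230, np.int64(356), np.int64(366)), (235, np.int64(356), np.int64(362))]
cup rim [[557.3 266.   75. ]]
tabs top [[550.5 222.2 161. ]
 [550.9 229.4 161. ]
 [553.4 273.3 161. ]
 [553.9 281.3 161. ]]
eyes front top corners [[612.  150.9 144.5]
 [612.9 167.9 144.5]
 [622.1 327.1 144.5]
 [623.2 344.9 144.5]]
```

```bash
python3 - <<'E'
import cv2
I=cv2.imread('pics/w1.png');cv2.imwrite('pics/w1z.png',cv2.resize(I[175:310,205:445],None,fx=3.3,fy=3.3,interpolation=cv2.INTER_CUBIC))
E
```

```text
(no output)
```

View pics/w1z.png

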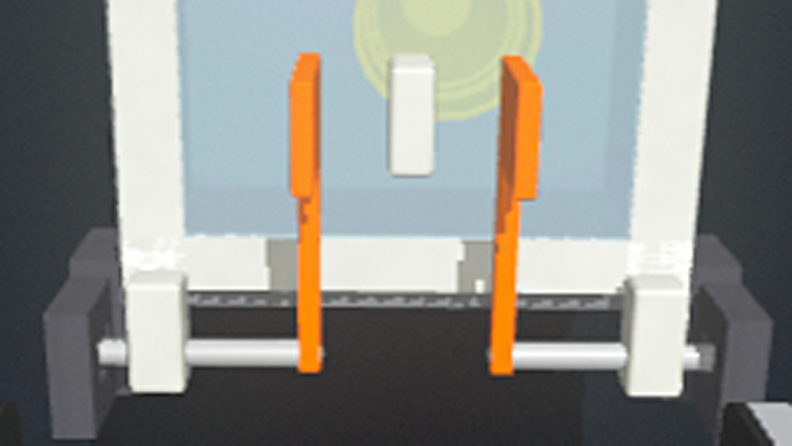

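Box centre is about (560.4, 251.9) at yaw −3.89°, so the grip point is about (572.4, 251.0). I'll descend over the tabs and squeeze.

Emit:
carry_out:
  moves: "0.0028 0.0112 0.03 0 0 0.6;0.0028 0.0112 0.06 0 0 0.6;0.0028 0.0112 0.09 0 0 0.6;0.0028 0.0112 0.12 0 0 0.6;0.0028 0.0112 0.145 0 0 0.6;0.0028 0.0112 0.16 0 0 0.6;0.0028 0.0112 0.168 0 0 0.6;0.0028 0.0112 0.1735 0 0 0.6;0.0028 0.0112 0.1735 0 0 0.6;0.0028 0.0112 0.1735 0 0 0.6"
  jaw: 0.0854

```text
clock: 2.6
tool_pos: [573.2, 251.4, 128.7]
ee_rot: [[-0.998, 0.067, 0.001], [0.067, 0.998, 0.001], [-0.001, 0.001, -1.0]]
force: [0.0, -0.4, -0.4]
opening: 0.999
```

Emit:
carry_out:
  moves: "0 0 0 0 0 0;0 0 0 0 0 0;0 0 0 0 0 0;0 0 0 0 0 0;0 0 0 0 0 0;0 0 0 0 0 0;0 0 0 0 0 0;0 0 0 0 0 0;0 0 0 0 0 0;0 0 0 0 0 0"
  jaw: 0.03
  newtons: 50

```text
clock: 3.6
tool_pos: [573.8, 250.9, 129.5]
ee_rot: [[-0.998, 0.068, 0.002], [0.068, 0.998, 0.001], [-0.002, 0.001, -1.0]]
force: [-1.5, -1.7, 11.8]
opening: 0.377
```

```bash
python3 - <<'E'
from h import *
import pickle
s=st();print(s['force'],s['moment'],s['opening']*85.4);c=r.calibration('wrist');I=r.snapshot('wrist');cv2.imwrite('pics/w2.png',I);pickle.dump(c,open('w2.pkl','wb'))
E
```

```text
3.6 [573.8 250.9 129.5] [[-0.998, 0.068, 0.002], [0.068, 0.998, 0.001], [-0.002, 0.001, -1.0]] F [-1.5 -1.7 11.8] op 0.377
[-1.49394286 -1.69944118 11.81588523] [-0.42749158  0.47863175  0.04202887] 32.178008676454596
```

View pics/w2.png

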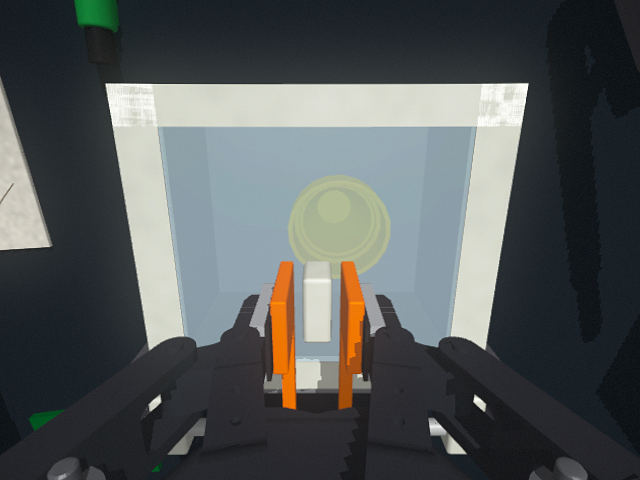

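Opening is about 32 mm, so the tabs are fully squeezed against the stops; both stand parallel beside the white block at (317,300). I'll lift slowly and watch the force.

Emit:
carry_out:
  moves: "0 0 -0.004 0 0 0;0 0 -0.008 0 0 0;0 0 -0.014 0 0 0;0 0 -0.02 0 0 0;0 0 -0.03 0 0 0;0 0 -0.04 0 0 0;0 0 -0.05 0 0 0;0 0 -0.06 0 0 0;0 0 -0.06 0 0 0"

```text
clock: 4.55
tool_pos: [573.9, 251.3, 189.8]
ee_rot: [[-0.998, 0.067, 0.003], [0.067, 0.998, 0.001], [-0.003, 0.002, -1.0]]
force: [0.5, -0.2, -2.8]
opening: 0.377
```

```bash
python3 - <<'E'
from h import *
s=st();print(s['force'],s['moment']);S=r.snapshot('side')
T=r.snapshot('top')
cv2.imwrite('pics/s2.png',np.hstack([cv2.resize(S[90:240,230:380],None,fx=2.6,fy=2.6),cv2.resize(T[160:310,100:250],None,fx=2.6,fy=2.6)]))
E
```

```text
4.55 [573.9 251.3 189.8] [[-0.998, 0.067, 0.003], [0.067, 0.998, 0.001], [-0.003, 0.002, -1.0]] F [ 0.5 -0.2 -2.8] op 0.377
[ 0.46505357 -0.21220042 -2.81996462] [-0.0153974  -0.05612991 -0.02565081]
```

View pics/s2.png

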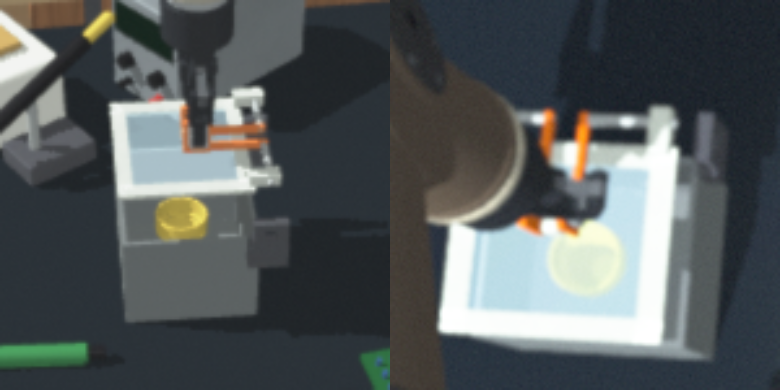

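The cover is off cleanly, at −2.8 N (its weight). Next I carry it to the board.

Emit:
carry_out:
  moves: "0.003 -0.017 0 0 0 0;0.009 -0.047 0 0 0 0;0.016 -0.088 0 0 0 0;0.025 -0.131 0 0 0 0;0.033 -0.175 0 0 0 0;0.041 -0.219 0 0 0 0;0.049 -0.26 0.02 0 0 0;0.056 -0.297 0.05 0 0 0;0.061 -0.321 0.08 0 0 0;0.0635 -0.333 0.105 0 0 0;0.0635 -0.337 0.125 0 0 0;0.0635 -0.337 0.13 0 0 0;0.0635 -0.337 0.13 0 0 0"

```text
clock: 5.95
tool_pos: [486.0, -81.3, 57.3]
ee_rot: [[-0.998, 0.068, -0.002], [0.068, 0.998, 0.0], [0.002, -0.0, -1.0]]
force: [0.3, 0.7, -1.9]
opening: 0.377
```

```bash
python3 - <<'E'
from h import *
import pickle
s=st();c=r.calibration('wrist');I=r.snapshot('wrist');cv2.imwrite('pics/w3.png',I);pickle.dump(c,open('w3.pkl','wb'))
E
```

```text
5.95 [486.  -81.3  57.3] [[-0.998, 0.068, -0.002], [0.068, 0.998, 0.0], [0.002, -0.0, -1.0]] F [ 0.3  0.7 -1.9] op 0.377
```

View pics/w3.png

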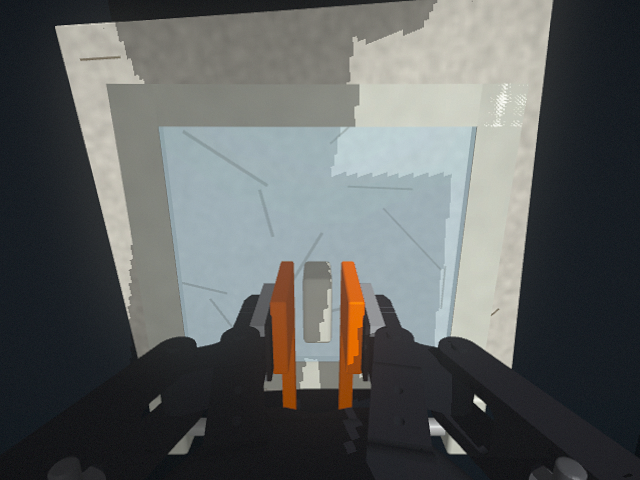

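The cover hangs centrally over the board, whose front corners show at (57,27) and (552,0). Lowering.

Emit:
carry_out:
  moves: "0 0 0.012 0 0 0;0 0 0.022 0 0 0;0 0 0.028 0 0 0;0 0 0.032 0 0 0;0 0 0.035 0 0 0;0 0 0.037 0 0 0;0 0 0.0385 0 0 0;0 0 0.0385 0 0 0"

```text
clock: 6.8
tool_pos: [486.9, -81.1, 19.3]
ee_rot: [[-0.998, 0.067, 0.0], [0.067, 0.998, 0.0], [-0.0, 0.0, -1.0]]
force: [-0.0, -0.3, -2.4]
opening: 0.378
```

Emit:
carry_out:
  moves: "0 0 0.0005 0 0 0;0 0 0.001 0 0 0;0 0 0.0015 0 0 0;0 0 0.0015 0 0 0"

```text
clock: 7.2
tool_pos: [487.0, -81.1, 18.5]
ee_rot: [[-0.998, 0.067, 0.001], [0.067, 0.998, 0.0], [-0.001, 0.0, -1.0]]
force: [-2.4, 1.0, 9.0]
opening: 0.377
```

Emit:
carry_out:
  moves: "0 0 0 0 0 0;0 0 0 0 0 0;0 0 0 0 0 0;0 0 0 0 0 0;0 0 0 0 0 0;0 0 0 0 0 0;0 0 -0.01 0 0 0;0 0 -0.03 0 0 0;0 0 -0.07 0 0 0;0 0 -0.11 0 0 0;0 0 -0.15 0 0 0;0 0 -0.18 0 0 0;0 0 -0.2 0 0 0"
  jaw: 0.0854

```text
clock: 8.5
tool_pos: [487.4, -81.3, 221.1]
ee_rot: [[-0.998, 0.068, 0.003], [0.068, 0.998, 0.0], [-0.003, 0.0, -1.0]]
force: [0.6, 0.3, -0.6]
opening: 1.003
```

```bash
python3 - <<'E'
from h import *
from a import *
st()
print('cup from top',onz(ct,[[457,300.2],[457,297]],70))
# side rim: width of cup blob
print('side',onz(cs,[[296.3,344]],70), tri(ct,[457,299],cs,[296.3,349.7]))
E
```

```text
8.5 [487.4 -81.3 221.1] [[-0.998, 0.068, 0.003], [0.068, 0.998, 0.0], [-0.003, 0.0, -1.0]] F [ 0.6  0.3 -0.6] op 1.003
cup from top [[ 459.9 -328.1   70. ]
 [ 466.5 -328.5   70. ]]
side [[ 458.7 -326.7   70. ]] (array([ 460.6, -331.9,   55.1]), np.float64(5.555768410299604))
```

Emit:
carry_out:
  moves: "0 -0.03 0 0 0 0;0.001 -0.075 0 0 0 0;0.003 -0.12 0.005 0 0 0;0.0045 -0.165 0.01 0 0 0;0.005 -0.205 0.02 0 0 0;0.0055 -0.235 0.021 0 0 0;0.0055 -0.245 0.021 0 0 0;0.0055 -0.245 0.021 0 0 0;0.0055 -0.245 0.021 0 0 0"

```text
clock: 9.4
tool_pos: [465.2, -323.7, 197.1]
ee_rot: [[-0.998, 0.066, 0.0], [0.066, 0.998, 0.001], [-0.0, 0.001, -1.0]]
force: [0.6, 0.0, -0.8]
opening: 0.995
```

```bash
cat > cup.py <<'E'
from h import *
import sys
from a import mask
np.set_printoptions(suppress=True,precision=1)
def rim(I,c,lo,hi,roi,z,name=None,R=30.):
    m=mask(I,lo,hi);x0,y0,x1,y1=roi;q=np.zeros_like(m);q[y0:y1,x0:x1]=m[y0:y1,x0:x1]
    cn=max(cv2.findContours(q,0,cv2.CHAIN_APPROX_NONE)[0],key=cv2.contourArea)
    P=onz(c,cv2.convexHull(cn).reshape(-1,2)+0.0,z)[:,:2]
    from scipy.optimize import least_squares
    s=least_squares(lambda p:np.hypot(*(P-p[:2]).T)-p[2],[*P.mean(0),R],loss='soft_l1')
    return s.x,np.abs(s.fun).max(),cv2.boundingRect(cn)
E
python3 - <<'E'
from cup import *
import pickle
s=st();c=r.calibration('wrist');I=r.snapshot('wrist');cv2.imwrite('pics/w4.png',I);pickle.dump(c,open('w4.pkl','wb'))
print(rim(I,c,(105,120,30),(128,255,255),(150,50,480,400),70))
E
```

```text
9.4 [ 465.2 -323.7  197.1] [[-0.998, 0.066, 0.0], [0.066, 0.998, 0.001], [-0.0, 0.001, -1.0]] F [ 0.6  0.  -0.8] op 0.995
(array([ 457.9, -328.6,   30.9]), np.float64(1.3637705048580528), (271, 175, 77, 80))
```

View pics/w4.png

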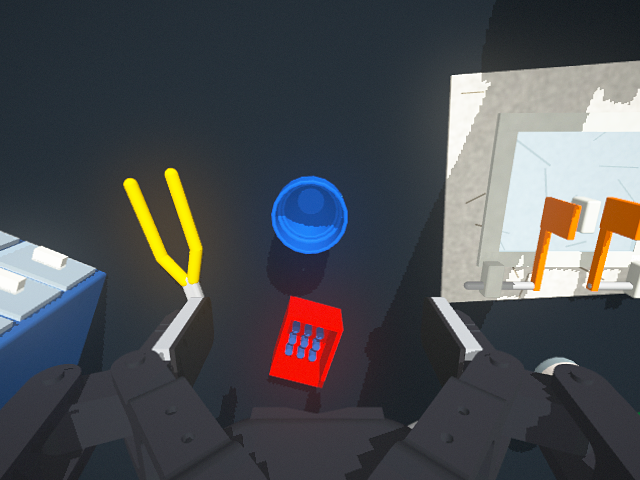

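The cup rim is at about (459, −328.5); it appears at (310,215). The cover lies flat on the board at right. The bin at (305,340) and the pliers are clear of the fingers.

Emit:
carry_out:
  moves: "0.006 -0.0052 0.03 0 0 0;0.006 -0.0052 0.065 0 0 0;0.006 -0.0052 0.1 0 0 0;0.006 -0.0052 0.125 0 0 0;0.006 -0.0052 0.145 0 0 0;0.006 -0.0052 0.154 0 0 0;0.006 -0.0052 0.154 0 0 0;0.006 -0.0052 0.154 0 0 0"

```text
clock: 10.25
tool_pos: [459.3, -329.6, 43.7]
ee_rot: [[-0.998, 0.067, 0.001], [0.067, 0.998, -0.0], [-0.001, -0.0, -1.0]]
force: [0.0, 0.1, -0.8]
opening: 0.998
```

Emit:
carry_out:
  moves: "0 0 0 0 0 0;0 0 0 0 0 0;0 0 0 0 0 0;0 0 0 0 0 0;0 0 0 0 0 0;0 0 0 0 0 0"
  jaw: 0.05
  newtons: 25

```text
clock: 10.85
tool_pos: [459.4, -330.2, 44.1]
ee_rot: [[-0.998, 0.067, 0.002], [0.067, 0.998, -0.001], [-0.002, -0.0, -1.0]]
force: [-0.3, 1.4, 6.6]
opening: 0.702
```

Emit:
carry_out:
  moves: "0 0 -0.005 0 0 0;0 0 -0.015 0 0 0;0 0 -0.04 0 0 0;0 0 -0.08 0 0 0;0 0 -0.12 0 0 0;0 0 -0.15 0 0 0;0 0 -0.16 0 0 0;0 0 -0.16 0 0 0"

```text
clock: 11.65
tool_pos: [459.2, -330.4, 204.7]
ee_rot: [[-0.998, 0.068, 0.003], [0.068, 0.998, -0.001], [-0.003, -0.001, -1.0]]
force: [-0.2, -0.1, -0.4]
opening: 0.699
```

```bash
python3 - <<'E'
from cup import *
import pickle
s=st();c=r.calibration('wrist');I=r.snapshot('wrist');cv2.imwrite('pics/w5.png',I);pickle.dump(c,open('w5.pkl','wb'))
E
```

```text
11.65 [ 459.2 -330.4  204.7] [[-0.998, 0.068, 0.003], [0.068, 0.998, -0.001], [-0.003, -0.001, -1.0]] F [-0.2 -0.1 -0.4] op 0.699
```

View pics/w5.png

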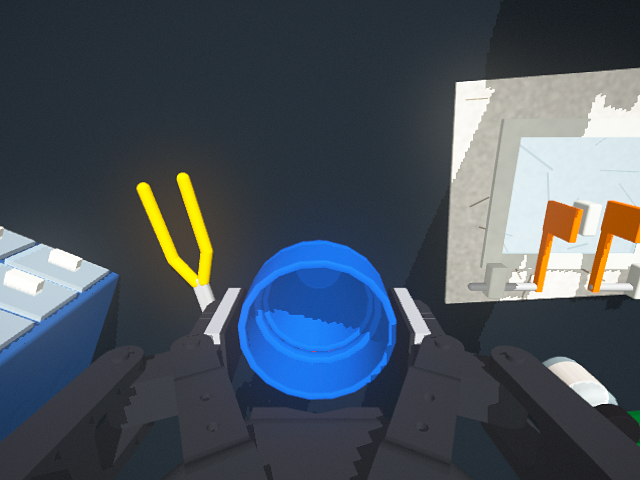

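The cup is held upright. Its collar is in the pads, with the rim ellipse centred near (317,330). The box is unobstructed now, so I'll find the yellow cup from the top and side cameras.

```bash
python3 - <<'E'
from cup import *
import pickle
from scipy.optimize import least_squares
c=pickle.load(open('w5.pkl','rb'));I=cv2.imread('pics/w5.png')
m=mask(I,(105,120,30),(128,255,255));m[:235]=0;m[405:]=0;m[:,:236]=0;m[:,400:]=0
cn=max(cv2.findContours(m,0,1)[0],key=cv2.contourArea).reshape(-1,2).astype(float)
P=cn[(cn[:,1]>335)]
for z in(228,230.7,233):
    Q=onz(c,P,z)[:,:2]
    s=least_squares(lambda p:np.hypot(*(Q-p[:2]).T)-p[2],[459,-330,30],loss='soft_l1');print(z,s.x,np.abs(s.fun).mean())
for n in('top','side'):
    cc=r.calibration(n);S=r.snapshot(n);cv2.imwrite(f'pics/{n}5.png',S)
    roi=(120,200,240,310) if n=='top' else (260,130,350,225)
    try: print(n,rim(S,cc,(22,90,60),(35,255,255),roi,75))
    except Exception as e: print(e)
T=cv2.imread('pics/top5.png');S=cv2.imread('pics/side5.png')
cv2.imwrite('pics/z5.png',np.hstack([cv2.resize(T[195:315,115:235],None,fx=3.3,fy=3.3,interpolation=2),cv2.resize(S[120:240,250:370],None,fx=3.3,fy=3.3,interpolation=2)]))
w=pickle.load(open('w1.pkl','rb'));W=cv2.imread('pics/w1.png')
print('w1',rim(W,w,(22,60,60),(40,255,255),(260,140,400,230),75))
w=pickle.load(open('w2.pkl','rb'));W=cv2.imread('pics/w2.png')
print('w2',rim(W,w,(22,60,60),(40,255,255),(260,140,420,262),75))
E
```

```text
228 [ 467.8 -330.3   30.9] 2.7675933701322037
230.7 [ 465.9 -330.2   30.2] 2.704913375898499
233 [ 464.2 -330.1   29.6] 2.6515200780898316
top (array([558.8, 261.2,  32.8]), np.float64(2.682731302530101), (160, 245, 31, 29))
max() iterable argument is empty
w1 (array([578.1, 280.9,   1.1]), np.float64(8.615356008601083e-07), (356, 200, 1, 3))
w2 (array([591.3, 286.4,  19.8]), np.float64(3.664102905531763e-07), (353, 261, 1, 1))
```

View pics/z5.png

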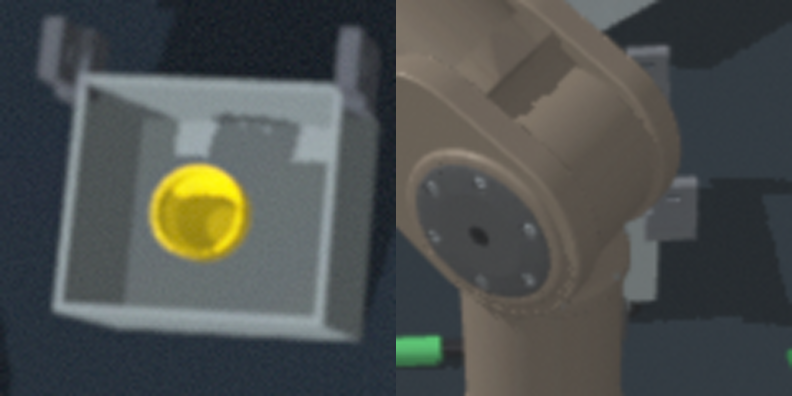

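```bash
python3 - <<'E'
from cup import *
import pickle
c=pickle.load(open('w5.pkl','rb'))
print('cam',-np.array(c['R']).T@c['t'])
for x0 in (457,459,461):
  for zr in(228.5,230.7):
    print(x0,zr,proj(c,[[x0-30,-330.3,zr],[x0+30,-330.3,zr],[x0,-360.3,zr],[x0,-300.3,zr],[x0-30,-330.3,zr-24],[x0,-330.3,zr-67]]).round(0).tolist())
I=cv2.imread('pics/w5.png');cv2.imwrite('pics/w5z.png',cv2.resize(I[230:410,220:420],None,fx=3.3,fy=3.3,interpolation=2))
E
```

```text
cam [ 384.1 -325.1  346.3]
457 228.5 [[311.0, 252.0], [321.0, 393.0], [237.0, 332.0], [396.0, 322.0], [312.0, 232.0], [317.0, 261.0]]
457 230.7 [[310.0, 254.0], [321.0, 397.0], [236.0, 335.0], [397.0, 326.0], [311.0, 234.0], [317.0, 263.0]]
459 228.5 [[311.0, 258.0], [322.0, 397.0], [238.0, 336.0], [396.0, 327.0], [312.0, 237.0], [317.0, 265.0]]
459 230.7 [[311.0, 260.0], [322.0, 401.0], [237.0, 340.0], [397.0, 330.0], [312.0, 239.0], [317.0, 266.0]]
461 228.5 [[311.0, 263.0], [322.0, 401.0], [238.0, 341.0], [396.0, 332.0], [312.0, 242.0], [317.0, 268.0]]
461 230.7 [[311.0, 265.0], [322.0, 405.0], [237.0, 344.0], [398.0, 335.0], [312.0, 243.0], [317.0, 270.0]]
```

View pics/w5z.png

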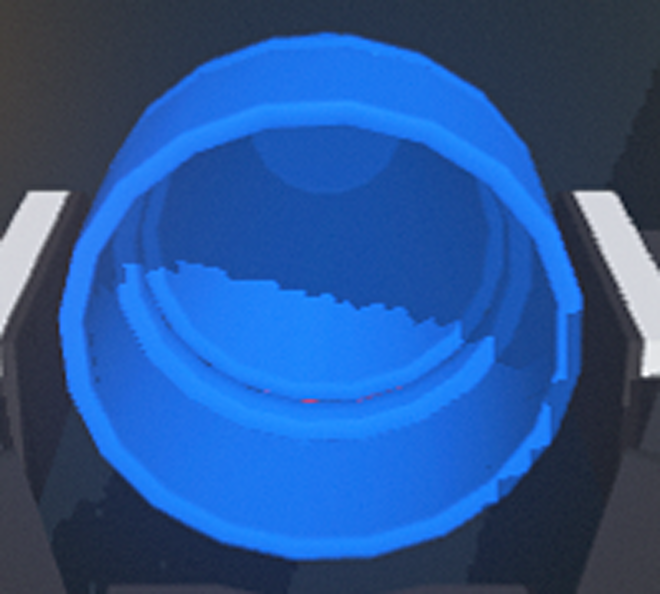

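The rim rows (261 and 399) match an upright cup centred on the TCP, with the rim about 25 mm above the TCP. I carry it over the box, offset so that I can see the yellow cup.

Emit:
carry_out:
  moves: "-0.003 0.018 0 0 0 0;-0.009 0.048 0 0 0 0;-0.017 0.09 0 0 0 0;-0.025 0.135 0 0 0 0;-0.033 0.18 0 0 0 0;-0.041 0.225 0 0 0 0;-0.05 0.27 0 0 0 0;-0.058 0.315 0 0 0 0;-0.066 0.36 0 0 0 0;-0.074 0.405 0 0 0 0;-0.082 0.45 0 0 0 0;-0.09 0.495 0 0 0 0;-0.098 0.535 0 0 0 0;-0.104 0.567 0 0 0 0;-0.108 0.588 0 0 0 0;-0.11 0.6 0 0 0 0;-0.11 0.6025 0 0 0 0;-0.11 0.6025 0 0 0 0"

```text
clock: 13.6
tool_pos: [608.6, 262.7, 202.0]
ee_rot: [[-0.998, 0.068, -0.001], [0.068, 0.998, -0.001], [0.001, -0.001, -1.0]]
force: [-0.3, -0.2, 0.2]
opening: 0.699
```

```bash
python3 - <<'E'
from cup import *
import pickle
s=st();c=r.calibration('wrist');I=r.snapshot('wrist');cv2.imwrite('pics/w6.png',I);pickle.dump(c,open('w6.pkl','wb'))
print(rim(I,c,(22,90,40),(38,255,255),(150,20,500,300),75))
E
```

```text
13.6 [608.6 262.7 202. ] [[-0.998, 0.068, -0.001], [0.068, 0.998, -0.001], [0.001, -0.001, -1.0]] F [-0.3 -0.2  0.2] op 0.699
(array([558.6, 265.1,  29.8]), np.float64(0.33810647153710605), (275, 119, 81, 81))
```

I can't view more pictures, so I go on numerically. Yellow rim fit: (558.6, 265.1), r = 29.8, residual 0.3 mm. I move over it and descend part of the way.

Emit:
carry_out:
  moves: "0.012 0 0 0 0 0;0.03 -0.0005 0 0 0 0;0.044 -0.001 0 0 0 0;0.0502 -0.001 0.01 0 0 0;0.0502 -0.001 0.03 0 0 0;0.0502 -0.001 0.055 0 0 0;0.0502 -0.001 0.07 0 0 0;0.0502 -0.001 0.075 0 0 0;0.0502 -0.001 0.075 0 0 0;0.0502 -0.001 0.075 0 0 0"

```text
clock: 14.65
tool_pos: [559.2, 266.1, 128.5]
ee_rot: [[-0.998, 0.068, 0.001], [0.068, 0.998, 0.0], [-0.001, 0.0, -1.0]]
force: [0.6, -0.6, 0.5]
opening: 0.698
```

Emit:
carry_out:
  moves: "0.0005 -0.001 0.01 0 0 0;0.0005 -0.001 0.02 0 0 0;0.0005 -0.001 0.03 0 0 0;0.0005 -0.001 0.038 0 0 0;0.0005 -0.001 0.044 0 0 0;0.0005 -0.001 0.048 0 0 0;0.0005 -0.001 0.05 0 0 0;0.0005 -0.001 0.05 0 0 0"

```text
clock: 15.45
tool_pos: [558.1, 265.2, 77.7]
ee_rot: [[-0.998, 0.067, -0.0], [0.067, 0.998, -0.0], [0.0, -0.0, -1.0]]
force: [0.2, 0.4, -0.6]
opening: 0.698
```

Emit:
carry_out:
  moves: "0 0 0.001 0 0 0;0 0 0.002 0 0 0;0 0 0.003 0 0 0;0 0 0.004 0 0 0;0 0 0.004 0 0 0;0 0 0.004 0 0 0"

```text
clock: 16.05
tool_pos: [558.1, 265.2, 73.8]
ee_rot: [[-0.998, 0.067, -0.0], [0.067, 0.998, 0.0], [0.0, 0.0, -1.0]]
force: [0.4, 0.2, -0.3]
opening: 0.702
```

Emit:
carry_out:
  moves: "0 0 0.0005 0 0 0;0 0 0.001 0 0 0;0 0 0.0015 0 0 0;0 0 0.002 0 0 0;0 0 0.002 0 0 0"

```text
clock: 16.55
tool_pos: [559.0, 264.8, 73.1]
ee_rot: [[-0.998, 0.068, 0.001], [0.068, 0.998, 0.0], [-0.001, 0.0, -1.0]]
force: [-1.9, -2.9, 12.5]
opening: 0.698
```

Contact came at TCP z 73.1 with 12.5 N, against a predicted 73–74 for fully nested. I release and rise.

Emit:
carry_out:
  moves: "0 0 -0.0008 0 0 0;0 0 -0.0008 0 0 0;0 0 -0.0008 0 0 0;0 0 -0.0008 0 0 0;0 0 -0.0008 0 0 0;0 0 -0.01 0 0 0;0 0 -0.03 0 0 0;0 0 -0.06 0 0 0;0 0 -0.1 0 0 0;0 0 -0.14 0 0 0;0 0 -0.17 0 0 0;0 0 -0.18 0 0 0;0 0 -0.18 0 0 0"
  jaw: 0.074

```text
clock: 17.85
tool_pos: [558.9, 265.5, 253.9]
ee_rot: [[-0.998, 0.067, 0.003], [0.067, 0.998, 0.002], [-0.003, 0.002, -1.0]]
force: [0.5, 0.2, -0.4]
opening: 0.867
```

```bash
python3 - <<'E'
from cup import *
import pickle
s=st();c=r.calibration('wrist');I=r.snapshot('wrist');cv2.imwrite('pics/w7.png',I);pickle.dump(c,open('w7.pkl','wb'))
B=mask(I,(105,120,30),(128,255,255));Y=mask(I,(22,90,40),(38,255,255))
for n,m in(('B',B),('Y',Y)):
    q=[(cv2.contourArea(k),cv2.boundingRect(k)) for k in cv2.findContours(m,0,2)[0] if cv2.contourArea(k)>30]; print(n,q)
print('cam',-np.array(c['R']).T@c['t'])
for z in(99,102,110):print(z,rim(I,c,(105,120,30),(128,255,255),(150,20,500,300),z))
# expected rows at home: blue rim front/back, collar-bottom front, yellow rim front, yellow collar bottom
x0,y0=558.6,265.1
print(proj(c,[[x0-30,y0,99],[x0+30,y0,99],[x0-30,y0,75],[x0-30,y0,51]]).round(1).tolist())
for cam,roi in(('side',(250,110,360,230)),):
    S=r.snapshot(cam);cv2.imwrite('pics/side7.png',S)
E
```

```text
17.85 [558.9 265.5 253.9] [[-0.998, 0.067, 0.003], [0.067, 0.998, 0.002], [-0.003, 0.002, -1.0]] F [ 0.5  0.2 -0.4] op 0.867
B [(3724.5, (282, 178, 70, 70))]
Y [(81.0, (286, 174, 53, 22))]
cam [483.9 270.4 395.5]
99 (array([557.2, 265.8,  30.3]), np.float64(1.131325064413783), (282, 178, 70, 70))
102 (array([556.4, 265.9,  30. ]), np.float64(1.1197527079489973), (282, 178, 70, 70))
110 (array([554.4, 266. ,  29.2]), np.float64(1.0888984600318459), (282, 178, 70, 70))
[[313.2, 180.6], [318.0, 248.4], [313.3, 176.5], [313.5, 173.0]]
```

The blue rim is at (557–558, 265.5) with radius 30.3 when cast onto z = 99. The edge rows (178–248) match the predicted home position, as does the contact height. Now back to the cover.

Emit:
carry_out:
  moves: "0.003 -0.018 0 0 0 0;0.008 -0.05 0 0 0 0;0.014 -0.095 0 0 0 0;0.02 -0.14 0 0 0 0;0.026 -0.185 0 0 0 0;0.032 -0.23 0 0 0 0;0.038 -0.275 0.01 0 0 0;0.043 -0.31 0.03 0 0 0;0.046 -0.335 0.05 0 0 0;0.0486 -0.348 0.063 0 0 0;0.0486 -0.351 0.063 0 0 0;0.0486 -0.351 0.063 0 0 0;0.0486 -0.351 0.063 0 0 0"
  jaw: 0.0854

```text
clock: 19.25
tool_pos: [486.3, -81.0, 189.1]
ee_rot: [[-0.998, 0.067, 0.0], [0.067, 0.998, 0.0], [-0.0, 0.0, -1.0]]
force: [-0.6, -0.4, -0.6]
opening: 1.003
```

```bash
python3 - <<'E'
from cup import *
import pickle
from a import comps
s=st();c=r.calibration('wrist');I=r.snapshot('wrist');cv2.imwrite('pics/w8.png',I);pickle.dump(c,open('w8.pkl','wb'))
o,l=comps(I,(5,150,60),(18,255,255),(200,100,460,400),30); print(o)
for k in range(1,l.max()+1):
    ys,xs=np.where(l==k)
    if len(ys)<30: continue
    print([(v,xs[ys==v].min(),xs[ys==v].max()) for v in range(ys.min(),ys.max(),12)])
# expected for cover as released: rigid box->board: tab corners, cover yaw -3.9
g=np.array([487.0-573.8+572.4,-81.1-250.9+251.0]);a=np.radians(-3.89);R2=np.array([[np.cos(a),-np.sin(a)],[np.sin(a),np.cos(a)]])
for y in(-31,-25,25,31):
    print(y,proj(c,[[*(g+R2@[x,y]),4+46] for x in(-15,15)]).round(1).tolist())
# top view check of white panel not viewable over white board -> yaw via rods (inner edge of each rod)
E
```

```text
19.25 [486.3 -81.  189.1] [[-0.998, 0.067, 0.0], [0.067, 0.998, 0.0], [-0.0, 0.0, -1.0]] F [-0.6 -0.4 -0.6] op 1.003
[([280, 194, 11, 96, 681], [285.7, 238.3]), ([343, 194, 12, 96, 669], [348.0, 239.3])]
[(194, np.int64(284), np.int64(288)), (206, np.int64(280), np.int64(288)), (218, np.int64(280), np.int64(289)), (230, np.int64(281), np.int64(289)), (242, np.int64(284), np.int64(289)), (254, np.int64(284), np.int64(290)), (266, np.int64(285), np.int64(290)), (278, np.int64(285), np.int64(290))]
[(194, np.int64(346), np.int64(350)), (206, np.int64(345), np.int64(354)), (218, np.int64(345), np.int64(354)), (230, np.int64(345), np.int64(353)), (242, np.int64(344), np.int64(349)), (254, np.int64(344), np.int64(349)), (266, np.int64(344), np.int64(349)), (278, np.int64(343), np.int64(349))]
-31 [[277.7, 201.9], [278.9, 237.6]]
-25 [[285.2, 202.0], [286.1, 237.6]]
25 [[347.5, 202.0], [346.5, 237.6]]
31 [[355.0, 202.0], [353.8, 237.6]]
```

The tabs are within about 0.6 mm of where I released them, with no yaw change. Regrip.

Emit:
carry_out:
  moves: "-0.0007 0.0004 0.03 0 0 0;-0.0007 0.0004 0.07 0 0 0;-0.0007 0.0004 0.11 0 0 0;-0.0007 0.0004 0.14 0 0 0;-0.0007 0.0004 0.158 0 0 0;-0.0007 0.0004 0.167 0 0 0;-0.0007 0.0004 0.17 0 0 0;-0.0007 0.0004 0.17 0 0 0;-0.0007 0.0004 0.17 0 0 0"

```text
clock: 20.2
tool_pos: [487.6, -81.3, 19.8]
ee_rot: [[-0.998, 0.067, 0.002], [0.067, 0.998, 0.0], [-0.002, 0.0, -1.0]]
force: [-0.9, -0.4, -0.3]
opening: 1.001
```

Emit:
carry_out:
  moves: "0 0 0 0 0 0;0 0 0 0 0 0;0 0 0 0 0 0;0 0 0 0 0 0;0 0 0 0 0 0;0 0 0 0 0 0;0 0 0 0 0 0;0 0 0 0 0 0;0 0 0 0 0 0;0 0 0 0 0 0"
  jaw: 0.03
  newtons: 50

```text
clock: 21.2
tool_pos: [487.6, -81.2, 20.0]
ee_rot: [[-0.998, 0.067, 0.002], [0.067, 0.998, 0.001], [-0.002, 0.001, -1.0]]
force: [-2.4, 1.7, 14.4]
opening: 0.373
```

```bash
python3 - <<'E'
from h import *
s=st();print(s['force'],s['moment'])
E
```

```text
21.2 [487.6 -81.2  20. ] [[-0.998, 0.067, 0.002], [0.067, 0.998, 0.001], [-0.002, 0.001, -1.0]] F [-2.4  1.7 14.4] op 0.373
[-2.35254164  1.67225346 14.37069767] [0.39444775 0.51281016 0.05449193]
```

Emit:
carry_out:
  moves: "0 0 -0.005 0 0 0;0 0 -0.015 0 0 0;0 0 -0.035 0 0 0;0 0 -0.065 0 0 0;0 0 -0.1 0 0 0;0 0 -0.135 0 0 0;0 0 -0.16 0 0 0;0 0 -0.175 0 0 0;0 0 -0.18 0 0 0;0 0 -0.18 0 0 0"

```text
clock: 22.2
tool_pos: [486.7, -81.4, 199.3]
ee_rot: [[-0.998, 0.067, 0.001], [0.067, 0.998, 0.0], [-0.001, 0.0, -1.0]]
force: [-0.7, -0.2, -2.3]
opening: 0.374
```

```bash
python3 - <<'E'
from h import *
import pickle
s=st();I=r.snapshot('wrist');cv2.imwrite('pics/w9.png',I)
# frame in hand: compare front edge and side edges with first lift (w3: over board; w2 on box) by scan lines
for n in('w2','w3','w9'):
    g=cv2.GaussianBlur(cv2.cvtColor(cv2.imread(f'pics/{n}.png'),6),(3,3),0).astype(float)
    fr=[70+np.abs(np.diff(g[70:100,u])).argmax() for u in(380,420,460)]
    fi=[115+np.abs(np.diff(g[115:140,u])).argmax() for u in(200,250,400,440)]
    rt=[495+np.abs(np.diff(g[v,495:540])).argmax() for v in(150,200,250)]
    lf=[100+np.abs(np.diff(g[v,100:150])).argmax() for v in(150,200,250)]
    print(n,fr,fi,rt,lf)
E
```

```text
22.2 [486.7 -81.4 199.3] [[-0.998, 0.067, 0.001], [0.067, 0.998, 0.0], [-0.001, 0.0, -1.0]] F [-0.7 -0.2 -2.3] op 0.374
w2 [np.int64(83), np.int64(83), np.int64(83)] [np.int64(126), np.int64(126), np.int64(126), np.int64(126)] [np.int64(517), np.int64(508), np.int64(500)] [np.int64(116), np.int64(124), np.int64(132)]
w3 [np.int64(83), np.int64(83), np.int64(83)] [np.int64(126), np.int64(126), np.int64(125), np.int64(125)] [np.int64(535), np.int64(529), np.int64(523)] [np.int64(116), np.int64(125), np.int64(111)]
w9 [np.int64(71), np.int64(74), np.int64(82)] [np.int64(124), np.int64(124), np.int64(138), np.int64(124)] [np.int64(515), np.int64(506), np.int64(498)] [np.int64(118), np.int64(126), np.int64(134)]
```

The cover sits in the hand as before: level, no yaw, 1.5 mm lower. Carrying it over the box.

Emit:
carry_out:
  moves: "-0.003 0.017 0 0 0 0;-0.009 0.047 0 0 0 0;-0.017 0.088 0 0 0 0;-0.025 0.131 0 0 0 0;-0.034 0.175 0 0 0 0;-0.042 0.219 0 0 0 0;-0.05 0.26 0 0 0 0;-0.057 0.297 0 0 0 0;-0.062 0.321 0 0 0 0;-0.065 0.333 0 0 0 0;-0.0652 0.3374 0 0 0 0;-0.0652 0.3374 0 0 0 0;-0.0652 0.3374 0 0 0 0;-0.0652 0.3374 0 0 0 0"

```text
clock: 23.65
tool_pos: [574.6, 249.1, 199.0]
ee_rot: [[-0.998, 0.07, 0.0], [0.07, 0.998, -0.0], [-0.0, -0.0, -1.0]]
force: [-0.3, -1.1, -1.9]
opening: 0.376
```

Emit:
carry_out:
  moves: "0.0003 0.0017 0.005 0 0 -0.1;0.0003 0.0017 0.015 0 0 -0.1;0.0003 0.0017 0.025 0 0 -0.1;0.0003 0.0017 0.032 0 0 -0.1;0.0003 0.0017 0.036 0 0 -0.1;0.0003 0.0017 0.036 0 0 -0.1;0.0003 0.0017 0.036 0 0 -0.1"

```text
clock: 24.35
tool_pos: [574.5, 252.6, 162.9]
ee_rot: [[-0.998, 0.066, 0.0], [0.066, 0.998, 0.0], [-0.0, 0.0, -1.0]]
force: [0.6, -0.2, -2.4]
opening: 0.375
```

```bash
python3 - <<'E'
from h import *
s=st();print(s['moment'])
E
```

```text
24.35 [574.5 252.6 162.9] [[-0.998, 0.066, 0.0], [0.066, 0.998, 0.0], [-0.0, 0.0, -1.0]] F [ 0.6 -0.2 -2.4] op 0.375
[-0.0460797  -0.03743406  0.01262607]
```

Emit:
carry_out:
  moves: "0 -0.0015 0 0 0 0.1;0 -0.0015 0 0 0 0.1;0 -0.0015 0 0 0 0.1;0 -0.0015 0 0 0 0.1"

```text
clock: 24.75
tool_pos: [574.3, 251.1, 163.0]
ee_rot: [[-0.998, 0.067, 0.0], [0.067, 0.998, 0.0], [-0.0, 0.0, -1.0]]
force: [0.2, 0.0, -3.2]
opening: 0.378
```

```bash
python3 - <<'E'
from h import *
s=st()
E
```

```text
24.75 [574.3 251.1 163. ] [[-0.998, 0.067, 0.0], [0.067, 0.998, 0.0], [-0.0, 0.0, -1.0]] F [ 0.2  0.  -3.2] op 0.378
```

Within 0.3 mm. Lowering to just above the rim (seated TCP z is about 131).

Emit:
carry_out:
  moves: "0 0 0.006 0 0 0;0 0 0.012 0 0 0;0 0 0.018 0 0 0;0 0 0.023 0 0 0;0 0 0.027 0 0 0;0 0 0.03 0 0 0;0 0 0.03 0 0 0;0 0 0.03 0 0 0"

```text
clock: 25.55
tool_pos: [574.3, 251.1, 132.9]
ee_rot: [[-0.998, 0.067, 0.0], [0.067, 0.998, 0.0], [-0.0, 0.0, -1.0]]
force: [0.6, -0.7, -2.8]
opening: 0.374
```

```bash
python3 - <<'E'
from h import *
s=st();print(s['moment'])
E
```

```text
25.55 [574.3 251.1 132.9] [[-0.998, 0.067, 0.0], [0.067, 0.998, 0.0], [-0.0, 0.0, -1.0]] F [ 0.6 -0.7 -2.8] op 0.374
[-0.00094109 -0.0043712   0.0050098 ]
```

Emit:
carry_out:
  moves: "0 0 0.0008 0 0 0;0 0 0.0014 0 0 0;0 0 0.002 0 0 0;0 0 0.0026 0 0 0;0 0 0.0026 0 0 0;0 0 0.0026 0 0 0"

```text
clock: 26.15
tool_pos: [574.4, 251.1, 131.2]
ee_rot: [[-0.998, 0.067, 0.001], [0.067, 0.998, 0.001], [-0.0, 0.001, -1.0]]
force: [-4.0, -1.0, 6.5]
opening: 0.376
```

Seated, with contact at z 131.2 as expected. I open the jaw, then rise and measure the tabs and pins.

Emit:
carry_out:
  moves: "0 0 0 0 0 0;0 0 0 0 0 0;0 0 0 0 0 0;0 0 0 0 0 0;0 0 0 0 0 0;0 0 0 0 0 0;0 0 -0.01 0 0 0;0 0 -0.03 0 0 0;0 0 -0.07 0 0 0;0 0 -0.11 0 0 0;0 0 -0.15 0 0 0;0 0 -0.168 0 0 0;0 0 -0.17 0 0 0;0 0 -0.17 0 0 0"
  jaw: 0.0854

```text
clock: 27.55
tool_pos: [574.3, 251.1, 300.8]
ee_rot: [[-0.998, 0.067, 0.001], [0.067, 0.998, 0.001], [-0.001, 0.001, -1.0]]
force: [-0.5, -0.3, -0.1]
opening: 1.001
```

```bash
python3 - <<'E'
from cup import *
import pickle
from a import comps
s=st();c=r.calibration('wrist');I=r.snapshot('wrist');cv2.imwrite('pics/w10.png',I);pickle.dump(c,open('w10.pkl','wb'))
c1=pickle.load(open('w1.pkl','rb'));I1=cv2.imread('pics/w1.png')
def tabs(I,c):
    o,l=comps(I,(5,150,60),(18,255,255),(220,100,460,320),60); print([(a[0],b) for a,b in zip([x[0] for x in o],[x[1] for x in o])])
    a=np.radians(-3.89);ux=np.array([np.cos(a),np.sin(a)]);uy=np.array([-np.sin(a),np.cos(a)])
    for st_,_ in o:
        x,y,w,h,_a=st_; k=l[y+h//2,x:x+w].max(); m=l==k
        for frac,z in((.25,161),(.85,None)):
            v=int(y+h*frac); u=np.where(m[v])[0]
            P=onz(c,[[u.min()-.5,v],[u.max()+.5,v]],z or 127)
            print('  ',z,v,u.min(),u.max(),[((p[:2]-[560.4,251.9])@ux).round(1) for p in P],[((p[:2]-[560.4,251.9])@uy).round(1) for p in P])
print('before');tabs(I1,c1);print('now');tabs(I,c)
g=cv2.cvtColor(I,6).astype(float)
def edge(line,i0,i1,sgn):
    d=np.diff(line)[i0:i1]*sgn;return i0+d.argmax()+.5
# panel edges: predict then search +-12 px
a=np.radians(-3.89);R2=np.array([[np.cos(a),-np.sin(a)],[np.sin(a),np.cos(a)]])
W=lambda x,y,z:[*(np.array([560.4,251.9])+R2@[x,y]),z]
for nm,pt in(('fr',[W(-77,y,120) for y in(-60,0,60)]),('rt',[W(x,-83,120) for x in(-60,-30,0,20)]),('lf',[W(x,83,120) for x in(-60,-30,0,20)])):
    p=proj(c,pt)
    for u,v in p:
        if nm=='fr': k=int(round(u)); e=edge(g[:,k],int(v)-12,int(v)+12,1);print(nm,round(e-v,1),end=' ')
        else: k=int(round(v)); e=edge(g[k],int(u)-12,int(u)+12,1 if nm=='rt' else -1);print(nm,round(e-u,1),end=' ')
E
```

```text
27.55 [574.3 251.1 300.8] [[-0.998, 0.067, 0.001], [0.067, 0.998, 0.001], [-0.001, 0.001, -1.0]] F [-0.5 -0.3 -0.1] op 1.001
before
[(293, [297.8, 236.8]), (353, [360.0, 234.8])]
   161 215 293 301 [np.float64(10.2), np.float64(10.1)] [np.float64(-30.8), np.float64(-23.5)]
   None 273 295 302 [np.float64(75.8), np.float64(75.7)] [np.float64(-31.8), np.float64(-24.1)]
   161 216 357 367 [np.float64(10.5), np.float64(10.4)] [np.float64(21.3), np.float64(30.2)]
   None 274 354 360 [np.float64(76.3), np.float64(76.2)] [np.float64(24.9), np.float64(31.6)]
now
[(279, [285.8, 236.4]), (343, [348.0, 236.7])]
   161 216 280 289 [np.float64(9.9), np.float64(9.9)] [np.float64(-29.9), np.float64(-21.8)]
   None 273 284 291 [np.float64(74.8), np.float64(74.8)] [np.float64(-31.4), np.float64(-23.8)]
   161 216 345 354 [np.float64(10.0), np.float64(10.0)] [np.float64(23.0), np.float64(31.2)]
   None 273 343 349 [np.float64(74.8), np.float64(74.8)] [np.float64(25.2), np.float64(31.9)]
fr -1.4 fr -0.5 fr -1.5 rt -0.7 rt 0.5 rt -0.1 rt 0.3 lf 0.3 lf 1.1 lf 0.6 lf 1.2
```

The tabs are back at 61.1 mm apart (61.0 before), so both pins have sprung fully out. The panel edges are within about 1 mm of home. Last check: the bystanders, and the cup through the panel.

```bash
python3 - <<'E'
from cup import *
import pickle
from a import comps
T0=cv2.imread('pics/top0.png');S0=cv2.imread('pics/side0.png');T=r.snapshot('top');S=r.snapshot('side')
hs={'red':((0,150,60),(6,255,255)),'green':((50,100,40),(85,255,255)),'yellow':((22,150,90),(33,255,255)),'blue':((105,150,60),(125,255,255))}
for n,A,B in(('top',T0,T),('side',S0,S)):
    roi=(225,140,540,405) if n=='top' else (200,180,440,440)
    for k,(lo,hi) in hs.items():
        print(n,k,[x[1] for x in comps(A,lo,hi,roi,25)[0]],[x[1] for x in comps(B,lo,hi,roi,25)[0]])
I=cv2.imread('pics/w10.png');c=pickle.load(open('w10.pkl','rb'))
I7=cv2.imread('pics/w1.png')
o=comps(I,(106,130,30),(125,255,255),(245,130,400,250),80)[0];print(o,[onz(c,[x[1]],99).round(1) for x in o])
print('yellowish',comps(I,(22,60,40),(40,255,255),(235,120,400,250),20)[0]); st()
E
```

```text
top red [[423.4, 171.8], [456.4, 236.2]] [[423.4, 171.7], [456.4, 236.3]]
top green [[287.1, 169.4], [243.2, 349.4]] [[287.2, 169.3], [243.1, 349.3]]
top yellow [[511.7, 291.9]] [[511.7, 291.9]]
top blue [[497.7, 142.2], [457.0, 300.2]] [[495.6, 141.8]]
side red [[414.4, 325.4], [358.4, 354.5]] [[414.4, 325.4], [358.4, 354.5]]
side green [[240.9, 226.2], [386.9, 236.8]] [[240.9, 226.2], [387.0, 236.7]]
side yellow [] []
side blue [[296.3, 349.7], [368.6, 431.0]] [[367.8, 430.8]]
[] []
yellowish []
27.7 [573.6 250.9 298.9] [[-0.998, 0.067, -0.002], [0.067, 0.998, -0.001], [0.002, -0.001, -1.0]] F [-0.1 -0.7 -0.5] op 1.003
```

```bash
python3 - <<'E'
from cup import *
import pickle
I=cv2.imread('pics/w10.png');c=pickle.load(open('w10.pkl','rb'))
h=cv2.cvtColor(I,40)[128:195,250:385]
print(h.reshape(-1,3).mean(0),np.percentile(h[...,1],[5,50,95]))
t,m=cv2.threshold(cv2.GaussianBlur(h[...,1],(3,3),0),0,255,cv2.THRESH_OTSU)
cn=max(cv2.findContours(m,0,1)[0],key=cv2.contourArea);b=cv2.boundingRect(cn);print(t,cv2.contourArea(cn),b)
(x,y),rad=cv2.minEnclosingCircle(cn);print(onz(c,[[x+250,y+128]],99),rad)
x0,y0=558.6,265.1;print(proj(c,[[x0-30,y0,99],[x0+30,y0,99],[x0,y0-30,99],[x0,y0+30,99]]).round(0).tolist())
r.sign_off()
E
```

```text
[ 99.3  50.6 210.5] [37. 41. 88.]
63.0 1853.0 (50, 27, 61, 40)
[[556.4 265.9  99. ]] 30.59467315673828
[[328.0, 156.0], [331.0, 218.0], [299.0, 190.0], [361.0, 186.0]]
the job is handed in; nothing more can be done
```

The job is done and handed in at about 28 s on the robot's clock. The blue cup is nested in the yellow one and the cover is back on the box with both pins out.

- **Cover off:** I squeezed the tabs fully (about 32 mm opening), lifted the cover straight off and laid it flat near the middle of the board, then let go.
- **Cup:** The blue cup went into the yellow cup until it stopped at TCP z 73.1 mm, exactly the height expected for fully home. Seen through the refitted cover, it is at about (556, 266), against (559, 265) for the yellow rim.
- **Cover back on:** I regripped it, lowered it to the rim and released. The outer faces of the tabs are 61.1 mm apart (61.0 at the start), so both pins sprung fully out. The panel edges are within about 1 mm of where they began.
- **Everything else:** The bin, pump, pliers, driver and circuit board are where they were, to about 0.1 pixel in the top view. I did not measure the jar, but nothing went near it.

**Weaker checks:**
- The first fit of the cup rim in the hand was poor. I resolved it by comparing projected rim positions.
- I had used all 12 picture views before nesting the cup, so every check after that is numeric only.
- The pins' seating in their eyes is inferred from the tab spacing and panel position, not seen directly.

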